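# Tip the slide files and push the stamped one to the dispatch line

## Robot

A 6-joint arm with a two-finger parallel gripper is mounted at the origin on a cart in front of the work surface, level with it; the furniture and walls round the work are solid. World frame = base frame: x ahead of the robot, y to its left, z up, the work surface at z = 0. Lengths are in m, angles in rad, forces in N, time in s.
With the tool pointing down it reaches from about 0.4 to 0.825 m from the base axis. Payload 7 kg.
Tool frame: the origin (TCP) lies on the front face of the gripper's body, between the roots of the fingers; the fingertips stand 66 mm ahead of it and the grasp point (between the pads) lies 47 mm ahead of it; z points along the fingers, y is the direction in which the jaws open and shut (so a half turn about z gives the same grasp; the last joint's range is limited). The gripper opens to 88 mm and grips with 3 to 60 N. Pads are 19 mm wide; open, the fingers measure 130 mm over their backs; the gripper's body (78 mm by 193 mm) begins 47 mm behind the grasp point.
Start: joints at [0.288, 0.359, 0.012, 0, -1.224, -0.288], TCP at [0.675, -0, 0.292] pointing down, gripper open.
Joint ranges: [-3.07, 3.07], [-1.43, 2.12], [-1.02, 1.25], [-3.03, 1.67], [-3.05, -0], [-3.03, 3.03]. Speed limits (rad/s): [2.39, 2.39, 3.01, 3.14, 3.14, 3.14].

## Interface

Orientations are given as a 3x3 rotation matrix whose columns are the frame's x, y, z axes.
In Python, from plant import r, vision, order gives the robot as it stands. The module is installed in compiled form; this text tells all that it offers.
- The arm moves only by the tool play_rows, never from a script. Its argument "deltas" is a list of rows, each a list of 7 numbers: the closure, from -1 (fully open) to 1 (shut), so that 0 is half open, then the shift along the tool's x, y, z in cm, then the turn, a rotation vector about the tool's x, y, z in degrees. A call has 1 to 10 rows; each row shifts and turns the commanded pose from where the row before left it, along the tool's axes as they then stand; what a row does not reach is not made up. A row lasts 1/10 s, in which the tool goes at most 50 mm and 8.59 degrees, less where a joint would pass 70% of its speed; a pose out of reach is approached as far as the arm can. A call with a gripper value outside its range is refused whole. The fingers move at their own pace and stop on an object; the grip force is fixed at half the most. Time passes only in rows, so rows that do not move let the fingers close. It gives the time, the measured TCP pose, the force and the opening at its end, in the units of the state.
- r.get_obs(): the state, without advancing time (a new reading comes with each control period).
- vision.capture(name): name is "scene" or "side" or "wrist"; returns a dict with "image" (400x640x3 uint8, blue, green, red), "z_map" (400x640 float32, m along the optical axis (not along the pixel's ray), 0 where there is no reading), "vfov" (degrees; the focal length in pixels is half the picture's height over the tangent of half this angle, whatever the lens; pixels are square), "cx", "cy" (the principal point, pixels), "k1" (the pictures are not rectified: a ray, as slopes to the right and down, at radius r is drawn at 1 + k1 r^2 times it, then the intrinsics apply), "pose" (4x4, takes a point from camera to world coordinates). Camera axes: x right, y down, z forward; pixel columns grow to the right and rows downward; lengths in m; the calibration is good to about 2 mm. A picture is of the moment at which its call begins.
- order.hand_in(): hands the job in, once; it reports no verdict.
The state is a dict: "clock": time; "joint_pos": joint angles; "qvel": joint speeds; "tau": joint torques, N m; "eef_pos": TCP position; "eef_rot": TCP orientation; "wrist_force": force on the tool from outside, world axes, zero at the start; "wrist_torque": the same for the moment, N m; "finger_gap": finger opening in m.
Only numpy, scipy, OpenCV 4.12 (cv2) and the standard library are available. Lean on these libraries where they do the work, as an engineer would, in place of code of your own. Each camera call takes 0.05 s, during which the arm holds its last target. There are 200 camera calls.

## Task

Two identical dark-red slide files stand on end on the bench, and one has a green stamp on its underside. With the fingertips, tip each of them over, away from you, so that it lies flat on its back and its underside can be seen; then push the stamped one straight ahead along the bench until its far end lies on the orange tape (the dispatch line), square to the tape. Leave the other file lying where it fell, do not pick up or carry either file, and leave the dropper bottle, timer and dish alone.

Things in the scene. Friction and masses are not known exactly. Their poses are not given: they have to be found in the camera images.
- file_stamped: Slide file with the green stamp under it (20 x 56 mm, unseen till tipped). A closed dark-red box like a small book, 32 mm thick (own x), 88 wide (own y), 128 tall (own z), 0.25 to 0.45 kg. Starts standing on end, own x roughly away from the robot. Origin: centre of its underside. Topples if leaned 15 degrees; tipped away onto its back its own z points away from the robot, own x down, origin 16 mm up.
- file_plain: Slide file without a stamp. A closed dark-red box like a small book, 32 mm thick (own x), 88 wide (own y), 128 tall (own z), 0.25 to 0.45 kg. Starts standing on end, own x roughly away from the robot. Origin: centre of its underside. Topples if leaned 15 degrees; tipped away onto its back its own z points away from the robot, own x down, origin 16 mm up.
- file_stamped_mid (a point): Centre of the stamped file, half-way up (64 mm from its underside along its own z).
- file_plain_mid (a point): Centre of the plain file, half-way up (64 mm from its underside along its own z).
- file_stamped_top (a point): Centre of the top end of the stamped file, 128 mm from its underside: its far end once it has been tipped away from the robot.
- file_plain_top (a point): Centre of the top end of the plain file, 128 mm from its underside: its far end once it has been tipped away from the robot.
- dispatch_line: The dispatch line: a straight strip of orange tape stuck flat on the bench beyond the files, 30 mm wide (own x, pointing away from the robot), about 670 mm long (own y). Origin: middle of the strip. It has no thickness to catch on.
- dropper: Bystander: white dropper bottle with a red cap, 31 mm across, 88 mm tall, standing between the files. Origin: centre of its underside.
- bench_timer: Bystander: small cream timer, 64 x 64 x 20 mm, between the files on the robot's side. Origin: centre of its underside.
- dish: Bystander: closed round dish with pale contents, 93 mm across, 16 mm high, at the far left. Origin: centre of its underside.
Things that resemble listed ones, but are neither listed nor needed, are in the scene too. What is shaped like the file_stamped but turquoise or yellow is not meant.

How it is judged:
By the outcome, as a careful person would: the job done as asked, in the order asked, and still so for the second after the job is handed in, with the robot touching nothing.
It also fails if it takes over 56 s, if anything falls off the work surface, if the arm or the gripper's body presses on something with over 40 N, if the wrist force passes 120 N, or if a joint passes its speed limit or range.

## Working session

There is one attempt and no reset: what is moved stays moved. The work goes in short steps, Python scripts to look and compute and a tool call to move; the robot and the scene stay as the last step left them, time stands still between calls to the robot, and variables do not carry over. Pictures are saved under pics/ and viewed, about 8 in all and at most 12, crops included, and the job is handed in when it is done.

Besides the shell and the picture viewer there is one more tool, called as name([rows], argument=value, ...), one row to a line, values as JSON. play_rows: Moves the arm, as the interface text tells. Its arguments: {"type":"object","properties":{"deltas":{"type":"array","items":{"type":"array","items":{"type":"number"}}}},"required":["deltas"]}

```bash
mkdir -p pics; cat > h.py <<'E'
import numpy as np, cv2
from plant import r, vision, order
def cap(n):
    c=vision.capture(n); h=c['image'].shape[0]
    f=h/2/np.tan(np.radians(c['vfov'])/2)
    c['K']=np.array([[f,0,c['cx']],[0,f,c['cy']],[0,0,1.]]); return c
def pts(c):
    h,w=c['z_map'].shape
    u,v=np.meshgrid(np.arange(w),np.arange(h))
    p=np.stack([u,v],-1).reshape(-1,1,2).astype(np.float64)
    n=cv2.undistortPointsIter(p,c['K'],np.array([c['k1'],0,0,0,0.]),None,None,(3,50,1e-9)).reshape(h,w,2)
    z=c['z_map'].astype(float)
    P=np.dstack([n*z[...,None],z]); W=P@c['pose'][:3,:3].T+c['pose'][:3,3]
    W[z<=0]=np.nan; return W
E
python3 - <<'E'
from h import *
for n in('scene','side'):
    c=cap(n); cv2.imwrite(f'pics/{n}0.png',c['image']); np.savez(f'{n}0.npz',im=c['image'],W=pts(c)); print(n,c['pose'].round(3).tolist(),c['vfov'],c['k1'])
s=r.get_obs(); print(s['clock'],s['eef_pos'],s['eef_rot'].round(3),s['finger_gap'])
E
```

```text
scene [[0.85, -0.338, 0.404, 0.05], [-0.527, -0.529, 0.666, -0.855], [-0.011, -0.779, -0.627, 0.939], [0.0, 0.0, 0.0, 1.0]] 50.940442336856144 0.009052915176067173
side [[0.931, -0.182, 0.317, 0.119], [-0.366, -0.488, 0.793, -1.08], [0.01, -0.854, -0.52, 0.83], [0.0, 0.0, 0.0, 1.0]] 44.221759498677145 0.042568311908444074
0.1 [ 6.74667234e-01 -3.39144689e-05  2.91284784e-01] [[-0.    -1.    -0.002]
 [-1.     0.    -0.   ]
 [ 0.     0.002 -1.   ]] 0.08778367466006504
```

View pics/scene0.png

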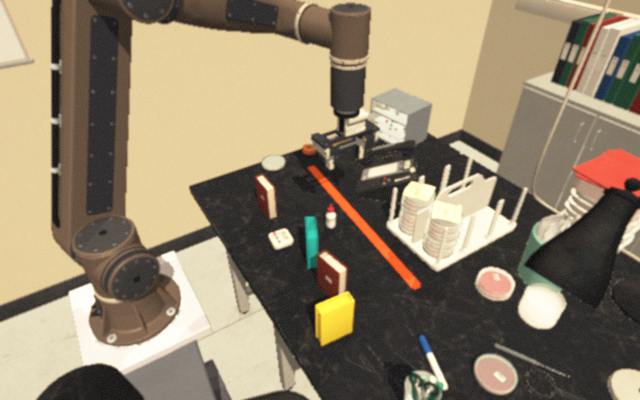

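View pics/side0.png

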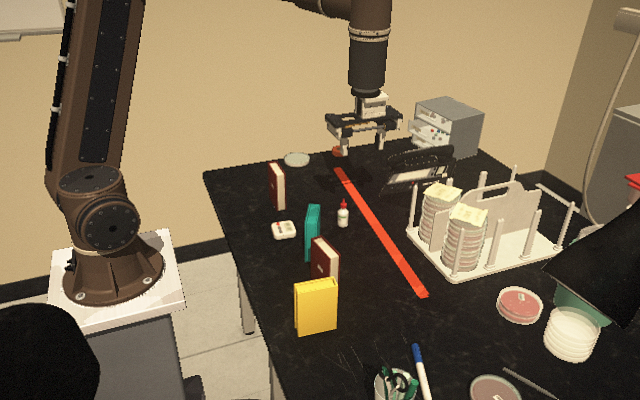

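Candidates: dark-red files at scene (265,197) and (331,275); lookalikes turquoise (311,243) and yellow (334,318), which are not meant. I'll measure these along with the tape and bystanders, and check with a crop.

```bash
python3 - <<'E'
from h import *
for n,boxes in(('scene',dict(A=(250,170,282,222),B=(312,245,352,300),turq=(300,210,320,272),yel=(310,288,358,348),timer=(266,226,296,252),drop=(323,202,340,232),dish=(258,152,288,172))),('side',dict(A=(264,158,290,214),B=(306,233,344,283)))):
    d=np.load(n+'0.npz'); im,W=d['im'],d['W']; hsv=cv2.cvtColor(im,cv2.COLOR_BGR2HSV)
    for k,(a,b,c,e) in boxes.items():
        w=W[b:e,a:c].reshape(-1,3); hh=hsv[b:e,a:c].reshape(-1,3)
        m=np.isfinite(w[:,0])&(w[:,2]>.006)
        if k in'AB': m&=((hh[:,0]<12)|(hh[:,0]>168))&(hh[:,2]>35)
        if k=='turq': m&=(abs(hh[:,0].astype(int)-87)<12)&(hh[:,1]>120)
        if k=='yel': m&=(abs(hh[:,0].astype(int)-27)<9)&(hh[:,1]>150)
        w=w[m]; rec=cv2.minAreaRect((w[:,:2]*1000).astype(np.float32))
        print(n,k,m.sum(),np.percentile(w,[2,98],axis=0).round(3).tolist(),rec)
        if k in'AB':
            t=w[w[:,2]>.122]; print('  top',len(t),cv2.minAreaRect((t[:,:2]*1000).astype(np.float32)))
    o=(((hsv[...,0]<12)|(hsv[...,0]>175))&(hsv[...,1]>200)&(hsv[...,2]>150)&(abs(W[...,2])<.01))
    w=W[o]; w=w[(w[:,0]<1.0)]; rec=cv2.minAreaRect((w[:,:2]*1000).astype(np.float32)); print('tape',rec,w[:,:2].min(0),w[:,:2].max(0))
    l=cv2.fitLine(w[:,:2].astype(np.float32),cv2.DIST_HUBER,0,.001,.001).ravel();print(l, w[:,:2].mean(0))
im=np.load('side0.npz')['im']
cv2.imwrite('pics/crop0.png',cv2.resize(im[150:345,200:440],None,fx=3,fy=3,interpolation=cv2.INTER_CUBIC))
E
```

```text
scene A 333 [[0.462, 0.122, 0.009], [0.493, 0.21, 0.128]] ((478.28277587890625, 165.70657348632812), (94.91569519042969, 33.47706604003906), 89.45996856689453)
  top 46 ((477.4771423339844, 166.1758270263672), (87.72062683105469, 32.1960334777832), 88.81269073486328)
scene B 688 [[0.451, -0.283, 0.009], [0.491, -0.198, 0.128]] ((471.23455810546875, -239.50230407714844), (33.341773986816406, 89.73680877685547), 9.351702690124512)
  top 100 ((471.1796875, -238.33709716796875), (31.73418617248535, 88.51766967773438), 7.110157012939453)
scene turq 540 [[0.461, -0.144, 0.011], [0.518, -0.061, 0.128]] ((493.8537292480469, -99.21356201171875), (92.43854522705078, 30.449901580810547), 62.69508361816406)
scene yel 1472 [[0.361, -0.372, 0.009], [0.446, -0.337, 0.128]] ((411.357666015625, -313.7657775878906), (122.62077331542969, 90.15876007080078), 79.99415588378906)
scene timer 326 [[0.416, -0.019, 0.007], [0.478, 0.043, 0.02]] ((448.5935363769531, 13.86159896850586), (67.4852294921875, 64.4981918334961), 84.94315338134766)
scene drop 159 [[0.608, -0.024, 0.01], [0.635, -0.0, 0.082]] ((619.33
[... 548 characters left out ...]
286315917969, 162.04458618164062), (102.97672271728516, 43.79692459106445), 81.06849670410156)
  top 67 ((480.328125, 166.66128540039062), (97.14798736572266, 31.125757217407227), 89.6362533569336)
side B 681 [[0.453, -0.284, 0.022], [0.493, -0.198, 0.129]] ((473.31683349609375, -240.44772338867188), (33.980079650878906, 93.334228515625), 9.261141777038574)
  top 139 ((473.1142272949219, -239.4223175048828), (33.93013381958008, 91.16509246826172), 9.518864631652832)
tape ((715.9185180664062, -24.456634521484375), (671.647216796875, 33.44114303588867), 85.416748046875) [ 0.67377929 -0.35931232] [0.75559009 0.31094388]
[ 0.0824722   0.99659336  0.7093824  -0.10688752] [ 0.70938242 -0.10688752]
```

View pics/crop0.png

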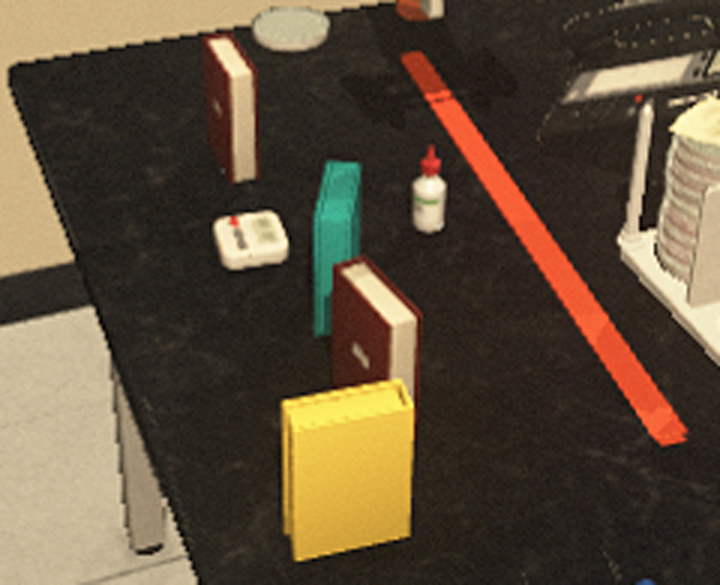

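The crop shows both dark-red files with pale page edges, A near (230,108) and B near (375,325). Turquoise and yellow stand beside B. A is at about (0.479, 0.166) with yaw about -1°, and B at about (0.472, -0.239) with yaw about +8.5°. The tape's normal is at yaw -4.8°. I'll turn the jaws across first, then tip A.

play_rows([
  [0.3,0,0,0,0,0,-8.5],
  [0.3,0,0,0,0,0,-8.5],
  [0.3,0,0,0,0,0,-8.5],
  [0.3,0,0,0,0,0,-8.5],
  [0.3,0,0,0,0,0,-8.5],
  [0.3,0,0,0,0,0,-8.5],
  [0.3,0,0,0,0,0,-8.5],
  [0.3,0,0,0,0,0,-8.5],
  [0.3,0,0,0,0,0,-8.5],
  [0.3,0,0,0,0,0,-8.5],
])

```text
clock: 1.1
eef_pos: [0.6748, -0.0, 0.2916]
eef_rot: [[0.997, -0.081, -0.001], [-0.081, -0.997, -0.0], [-0.001, 0.0, -1.0]]
wrist_force: [-0.2, 0.5, -0.1]
finger_gap: 0.031
```

play_rows([
  [0.3,0,0,0,0,0,-5],
  [0.3,-3.2,-2.1,0,0,0,0],
  [0.3,-3.2,-2.1,0,0,0,0],
  [0.3,-3.2,-2.1,0,0,0,0],
  [0.3,-3.2,-2.1,0,0,0,0],
  [0.3,-3.2,-2.1,0,0,0,0],
  [0.3,-3.2,-2.1,0,0,0,0],
  [0.3,-3.2,-2,0,0,0,0],
  [0.3,-3.1,-2,0,0,0,0],
  [0.3,0,0,0,0,0,0],
])

```text
clock: 2.1
eef_pos: [0.4172, 0.1672, 0.2924]
eef_rot: [[1.0, 0.003, -0.0], [0.003, -1.0, 0.001], [-0.0, -0.001, -1.0]]
wrist_force: [0.7, -0.4, 0.3]
finger_gap: 0.0307
```

play_rows([
  [0.3,0,0,3,0,0,0.5],
  [0.3,0,0,3,0,0,0],
  [0.3,0,0,3,0,0,0],
  [0.3,0,0,3,0,0,0],
  [0.3,0,0,0,0,0,0],
  [0.3,1,0,0,0,0,0],
  [0.3,1,0,0,0,0,0],
  [0.3,1,0,0,0,0,0],
  [0.3,0.8,0,0,0,0,0],
  [0.3,0.8,0,0,0,0,0],
])

```text
clock: 3.1
eef_pos: [0.467, 0.1656, 0.1727]
eef_rot: [[1.0, -0.009, 0.001], [-0.009, -1.0, 0.001], [0.001, -0.001, -1.0]]
wrist_force: [-0.9, -0.1, 0.3]
finger_gap: 0.0307
```

play_rows([
  [0.3,0.8,0,0,0,0,0],
  [0.3,0.8,0,0,0,0,0],
  [0.3,0.8,0,0,0,0,0],
  [0.3,0.8,0,0,0,0,0],
  [0.3,0.8,0,0,0,0,0],
  [0.3,0,0,0,0,0,0],
  [0.3,-1,0,-2,0,0,0],
  [0.3,-2,0,-4,0,0,0],
  [0.3,-2,0,-4,0,0,0],
  [0.3,0,0,-2,0,0,0],
])

```text
clock: 4.1
eef_pos: [0.4549, 0.1657, 0.2958]
eef_rot: [[1.0, -0.008, 0.003], [-0.008, -1.0, 0.003], [0.003, -0.003, -1.0]]
wrist_force: [1.6, 0.5, 0.4]
finger_gap: 0.0306
```

```bash
python3 - <<'E'
from h import *
c=cap('side'); s=cap('scene'); np.savez('side1.npz',im=c['image'],W=pts(c)); np.savez('scene1.npz',im=s['image'],W=pts(s))
cv2.imwrite('pics/v1.png',np.hstack([cv2.resize(c['image'][130:350,180:400],None,fx=1.8,fy=1.8),cv2.resize(s['image'][130:350,180:400],None,fx=1.8,fy=1.8)]))
E
```

```text
(no output)
```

View pics/v1.png

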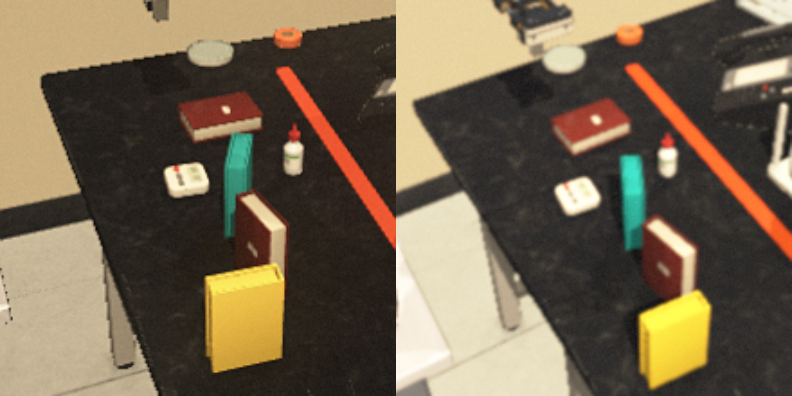

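Side view: A lies flat on its back, bystanders untouched. Now B.

play_rows([
  [0.3,-0.3,4.1,0,0,0,0],
  [0.3,-0.3,4.1,0,0,0,0],
  [0.3,-0.3,4.1,0,0,0,0],
  [0.3,-0.3,4.1,0,0,0,0],
  [0.3,-0.3,4.1,0,0,0,0],
  [0.3,-0.3,4.1,0,0,0,0],
  [0.3,-0.3,4.1,0,0,0,0],
  [0.3,-0.3,4.1,0,0,0,0],
  [0.3,-0.3,4.1,0,0,0,0],
  [0.3,-0.3,4.2,0,0,0,0],
])

```text
clock: 5.2
eef_pos: [0.4216, -0.2466, 0.2915]
eef_rot: [[1.0, -0.009, -0.001], [-0.009, -1.0, 0.0], [-0.001, -0.0, -1.0]]
wrist_force: [0.7, 0.2, -0.7]
finger_gap: 0.0306
```

play_rows([
  [0.3,0,0,0,0,0,-4.5],
  [0.3,0,0,0,0,0,-4.5],
  [0.3,0,0,0,0,0,0],
])

```text
clock: 5.5
eef_pos: [0.4218, -0.2455, 0.2912]
eef_rot: [[0.989, 0.148, -0.002], [0.148, -0.989, 0.001], [-0.001, -0.001, -1.0]]
wrist_force: [-0.1, -1.5, -1.1]
finger_gap: 0.0306
```

play_rows([
  [0.3,0,0,3,0,0,0],
  [0.3,0,0,3,0,0,0],
  [0.3,0,0,3,0,0,0],
  [0.3,0,0,2.9,0,0,0],
  [0.3,0,0,0,0,0,0],
  [0.3,1,0,0,0,0,0],
  [0.3,1,0,0,0,0,0],
  [0.3,0.8,0,0,0,0,0],
  [0.3,0.8,0,0,0,0,0],
  [0.3,0.8,0,0,0,0,0],
])

```text
clock: 6.5
eef_pos: [0.467, -0.2384, 0.1738]
eef_rot: [[0.989, 0.148, 0.001], [0.148, -0.989, -0.0], [0.001, 0.0, -1.0]]
wrist_force: [-0.1, -0.1, 0.0]
finger_gap: 0.0304
```

play_rows([
  [0.3,0.8,0,0,0,0,0],
  [0.3,0.8,0,0,0,0,0],
  [0.3,0.8,0,0,0,0,0],
  [0.3,0.8,0,0,0,0,0],
  [0.3,0.4,0,0,0,0,0],
  [0.3,0,0,0,0,0,0],
  [0.3,-1,0,-2,0,0,0],
  [0.3,-2,0,-4,0,0,0],
  [0.3,-2,0,-4,0,0,0],
  [0.3,-2,0,-2,0,0,0],
])

```text
clock: 7.5
eef_pos: [0.4321, -0.244, 0.2965]
eef_rot: [[0.989, 0.148, 0.004], [0.148, -0.989, -0.001], [0.003, 0.002, -1.0]]
wrist_force: [0.2, 0.9, 0.2]
finger_gap: 0.0308
```

```bash
python3 - <<'E'
from h import *
c=cap('side'); s=cap('scene'); w=cap('wrist')
np.savez('side2.npz',im=c['image'],W=pts(c)); np.savez('scene2.npz',im=s['image'],W=pts(s))
print(w['pose'].round(3).tolist(),w['vfov'])
a=np.hstack([cv2.resize(c['image'][130:350,180:400],(396,300)),cv2.resize(s['image'][130:350,180:400],(396,300))])
b=cv2.resize(w['image'],(480,300)); b=cv2.copyMakeBorder(b,0,0,0,792-480,cv2.BORDER_CONSTANT)
cv2.imwrite('pics/v2.png',np.vstack([a,b]))
E
```

```text
[[0.147, -0.956, -0.254, 0.501], [-0.989, -0.142, -0.04, -0.234], [0.002, 0.257, -0.966, 0.389], [0.0, 0.0, 0.0, 1.0]] 64.87141891842299
```

View pics/v2.png

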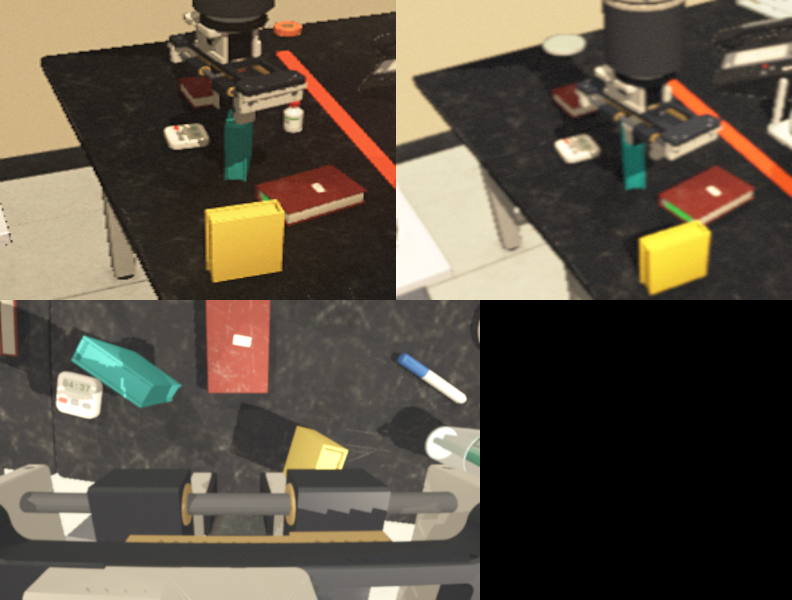

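The green stamp shows on B's underside, at (678,212) in the scene half and (262,195) in the side half, so B is the stamped file. Now I'll measure B and its neighbours.

```bash
cat > meas.py <<'E'
from h import *
import sys
def run(im,W,n):
    hsv=cv2.cvtColor(im,cv2.COLOR_BGR2HSV).astype(int); ok=np.isfinite(W[...,0])
    H,S,V=hsv[...,0],hsv[...,1],hsv[...,2]
    reg=ok&(W[...,1]<-.1)&(W[...,1]>-.45)&(W[...,0]>.35)&(W[...,0]<.8)
    red=reg&((H<12)|(H>168))&(S>90)&(W[...,2]>.024)&(W[...,2]<.04)
    def big(m):
        k,l,st,_=cv2.connectedComponentsWithStats(m.astype(np.uint8)); return l==1+st[1:,4].argmax()
    w=W[big(red)]; rc=cv2.minAreaRect((w[:,:2]*1e3).astype(np.float32)); print(n,'B',len(w),np.round(rc[0]),np.round(rc[1]),round(rc[2],1),cv2.boxPoints(rc).round().tolist())
    for k,m in(('turq',(abs(H-87)<12)&(S>100)),('yel',(abs(H-27)<9)&(S>120))):
        m=ok&m&(W[...,2]>.115)&(W[...,2]<.14)&(W[...,0]<.7)&(W[...,0]>.3)&(abs(W[...,1])<.45)
        if m.sum()>20:
            w=W[big(m)]; print(n,k,len(w),cv2.boxPoints(cv2.minAreaRect((w[:,:2]*1e3).astype(np.float32))).round().tolist())
E
python3 - <<'E'
from meas import *
for n in('scene','side'):
    for i in(0,2):
        d=np.load(f'{n}{i}.npz')
        try: run(d['im'],d['W'],n+str(i))
        except Exception as e: print(n,i,e)
w=cap('wrist'); np.savez('wrist2.npz',im=w['image'],W=pts(w)); run(w['image'],pts(w),'wrist')
E
```

```text
scene0 B 74 [ 456. -236.] [ 5. 76.] 8.4 [[448.0, -199.0], [459.0, -274.0], [464.0, -273.0], [453.0, -198.0]]
scene0 turq 254 [[460.0, -132.0], [487.0, -146.0], [529.0, -65.0], [502.0, -51.0]]
scene0 yel 500 [[359.0, -366.0], [447.0, -374.0], [450.0, -341.0], [362.0, -333.0]]
scene2 B 1019 [ 553. -228.] [129.  91.] 9.3 [[482.0, -194.0], [497.0, -283.0], [625.0, -262.0], [610.0, -173.0]]
scene2 turq 53 [[459.0, -131.0], [485.0, -148.0], [499.0, -126.0], [473.0, -109.0]]
scene2 yel 503 [[359.0, -366.0], [447.0, -374.0], [450.0, -340.0], [362.0, -333.0]]
side0 B 34 [ 456. -219.] [ 4. 38.] 7.5 [[452.0, -200.0], [457.0, -238.0], [460.0, -237.0], [455.0, -200.0]]
side0 turq 280 [[461.0, -135.0], [488.0, -149.0], [530.0, -68.0], [503.0, -54.0]]
side0 yel 586 [[361.0, -368.0], [448.0, -376.0], [451.0, -342.0], [364.0, -333.0]]
side2 B 1130 [ 554. -229.] [129.  93.] 8.5 [[483.0, -192.0], [497.0, -284.0], [625.0, -265.0], [611.0, -173.0]]
side2 turq 104 [[462.0, -134.0], [489.0, -148.0], [514.0, -96.0], [487.0, -83.0]]
side2 yel 591 [[361.0, -370.0], [449.0, -377.0], [451.0, -340.0], [363.0, -334.0]]
wrist B 9848 [ 553. -226.] [124.  89.] 8.2 [[485.0, -190.0], [497.0, -278.0], [620.0, -261.0], [608.0, -173.0]]
wrist turq 4512 [[461.0, -130.0], [489.0, -145.0], [530.0, -66.0], [502.0, -51.0]]
wrist yel 225 [[418.0, -338.0], [449.0, -370.0], [464.0, -355.0], [434.0, -323.0]]
```

B lies at centre (0.553, -0.228), yaw about 8.7°; the target is yaw -4.8° with the far end near (0.697, -0.23). Turquoise and yellow leave no room for a wide push at the start. So I'll push first with the shut gripper turned 90°, left of centre to rotate it clockwise. Past the turquoise box I'll finish with two spread fingers to square it up.

play_rows([
  [1,0,0,0,0,0,8.5],
  [1,0,0,0,0,0,8.5],
  [1,0,0,0,0,0,8.5],
  [1,0,0,0,0,0,8.5],
  [1,0,0,0,0,0,8.5],
  [1,0,0,0,0,0,8.5],
  [1,0,0,0,0,0,8.5],
  [1,0,0,0,0,0,8.5],
  [1,0,0,0,0,0,8.5],
  [1,0,0,0,0,0,8.5],
])

```text
clock: 8.7
eef_pos: [0.4323, -0.2433, 0.2914]
eef_rot: [[0.228, -0.974, -0.003], [-0.974, -0.228, 0.001], [-0.001, 0.003, -1.0]]
wrist_force: [0.2, -0.5, 0.6]
finger_gap: 0.0004
```

play_rows([
  [1,0,0,0,0,0,8.5],
  [1,-2.5,-1.5,0,0,0,0],
  [1,0,0,4,0,0,0],
  [1,0,0,4,0,0,0],
  [1,0,0,4,0,0,0],
  [1,0,0,4,0,0,0],
  [1,0,0,0,0,0,0],
])

```text
clock: 9.4
eef_pos: [0.4413, -0.2166, 0.1274]
eef_rot: [[0.086, -0.996, -0.012], [-0.996, -0.086, 0.002], [-0.003, 0.012, -1.0]]
wrist_force: [-0.5, 0.1, 0.4]
finger_gap: 0.0005
```

play_rows([
  [1,0,0,2.5,0,0,0],
  [1,0,0,2.5,0,0,0],
  [1,0,0,0,0,0,0],
  [1,0.1,-1,0,0,0,0],
  [1,0.1,-0.7,0,0,0,0],
  [1,0,-0.6,0,0,0,0],
  [1,0.1,-0.6,0,0,0,0],
  [1,0,-0.6,0,0,0,0],
])

```text
clock: 10.2
eef_pos: [0.4801, -0.2173, 0.0835]
eef_rot: [[0.087, -0.996, -0.001], [-0.996, -0.087, 0.0], [-0.0, 0.001, -1.0]]
wrist_force: [-3.8, 0.5, 1.7]
finger_gap: 0.0005
```

play_rows([
  [1,0.1,-0.6,0,0,0,0],
  [1,0,-0.6,0,0,0,0],
  [1,0.1,-0.6,0,0,0,0],
  [1,0,0,0,0,0,0],
])

```text
clock: 10.6
eef_pos: [0.4996, -0.2178, 0.0832]
eef_rot: [[0.088, -0.996, 0.001], [-0.996, -0.088, -0.0], [0.0, -0.001, -1.0]]
wrist_force: [-0.5, -0.3, -0.1]
finger_gap: 0.0005
```

```bash
python3 - <<'E'
from meas import *
for n in('side','scene','wrist'):
    c=cap(n)
    try: run(c['image'],pts(c),n)
    except Exception as e: print(n,e)
E
```

```text
side B 1056 [ 581. -233.] [131.  91.] 6.6 [[511.0, -196.0], [522.0, -286.0], [651.0, -271.0], [641.0, -181.0]]
side turq 195 [[461.0, -135.0], [488.0, -149.0], [530.0, -66.0], [503.0, -52.0]]
side yel 591 [[361.0, -369.0], [448.0, -377.0], [452.0, -342.0], [364.0, -334.0]]
scene B 754 [ 581. -237.] [128.  76.] 4.1 [[515.0, -203.0], [520.0, -279.0], [648.0, -270.0], [642.0, -194.0]]
scene turq 259 [[460.0, -133.0], [487.0, -147.0], [528.0, -66.0], [501.0, -52.0]]
scene yel 506 [[360.0, -366.0], [447.0, -374.0], [450.0, -342.0], [362.0, -334.0]]
wrist B 26529 [ 583. -242.] [130.  64.] 4.5 [[516.0, -214.0], [521.0, -279.0], [650.0, -269.0], [645.0, -204.0]]
```

play_rows([
  [1,0,0.8,0,0,0,0],
  [1,-1.6,0,0,0,0,0],
  [1,0,-0.6,0,0,0,0],
  [1,0.1,-0.5,0,0,0,0],
  [1,0,-0.5,0,0,0,0],
  [1,0.1,-0.5,0,0,0,0],
  [1,0,-0.5,0,0,0,0],
  [1,0,-0.4,0,0,0,0],
  [1,0,0,0,0,0,0],
])

```text
clock: 11.65
eef_pos: [0.5198, -0.2019, 0.0831]
eef_rot: [[0.087, -0.996, 0.001], [-0.996, -0.087, -0.0], [0.0, -0.001, -1.0]]
wrist_force: [-1.4, 0.3, 0.0]
finger_gap: 0.0008
```

```bash
python3 - <<'E'
from meas import *
for n in('side','scene','wrist'):
    c=cap(n)
    try: run(c['image'],pts(c),n)
    except Exception as e: print(n,e)
E
```

```text
side B 1100 [ 602. -236.] [130.  93.] 0.8 [[536.0, -191.0], [537.0, -283.0], [668.0, -281.0], [666.0, -189.0]]
side turq 272 [[461.0, -135.0], [488.0, -149.0], [532.0, -64.0], [505.0, -49.0]]
side yel 584 [[361.0, -369.0], [449.0, -376.0], [451.0, -341.0], [364.0, -334.0]]
scene B 946 [ 600. -236.] [ 91. 128.] 88.8 [[535.0, -280.0], [663.0, -283.0], [665.0, -192.0], [537.0, -189.0]]
scene turq 258 [[459.0, -133.0], [486.0, -147.0], [528.0, -67.0], [501.0, -53.0]]
scene yel 497 [[360.0, -367.0], [447.0, -374.0], [450.0, -341.0], [362.0, -334.0]]
wrist B 38875 [ 601. -235.] [129.  88.] 0.6 [[536.0, -191.0], [537.0, -279.0], [666.0, -278.0], [666.0, -190.0]]
```

play_rows([
  [1,0,-0.5,0,0,0,0],
  [1,0.1,-0.5,0,0,0,0],
  [1,0,-0.2,0,0,0,0],
  [1,0,0,0,0,0,0],
  [1,0,2,0,0,0,0],
  [1,0,0,-4,0,0,0],
  [1,0,0,-4,0,0,0],
  [1,0,0,-4,0,0,0],
  [1,0,0,0,0,0,0],
])

```text
clock: 12.7
eef_pos: [0.5146, -0.2042, 0.2094]
eef_rot: [[0.088, -0.996, 0.011], [-0.996, -0.088, -0.002], [0.003, -0.011, -1.0]]
wrist_force: [1.1, -0.7, -0.9]
finger_gap: 0.0005
```

play_rows([
  [0.3,0,0,0,0,0,-8],
  [0.3,0,0,0,0,0,-8],
  [0.3,0,0,0,0,0,-8],
  [0.3,0,0,0,0,0,-8],
  [0.3,0,0,0,0,0,-8],
  [0.3,0,0,0,0,0,-8],
  [0.3,0,0,0,0,0,-8],
  [0.3,0,0,0,0,0,-8],
  [0.3,0,0,0,0,0,-8],
  [0.3,0,0,0,0,0,-8],
])

```text
clock: 13.7
eef_pos: [0.5115, -0.2036, 0.203]
eef_rot: [[0.997, -0.081, 0.001], [-0.081, -0.997, -0.0], [0.001, -0.0, -1.0]]
wrist_force: [-0.4, -0.9, 0.3]
finger_gap: 0.0307
```

```bash
python3 - <<'E'
from meas import *
for n in('side','scene','wrist'):
    c=cap(n)
    try: run(c['image'],pts(c),n)
    except Exception as e: print(n,e)
print(r.get_obs()['eef_pos'],r.get_obs()['eef_rot'].round(3))
E
```

```text
side B 1112 [ 611. -239.] [ 91. 129.] 88.4 [[545.0, -283.0], [674.0, -286.0], [677.0, -196.0], [548.0, -192.0]]
side turq 275 [[461.0, -134.0], [488.0, -148.0], [532.0, -65.0], [505.0, -51.0]]
side yel 587 [[361.0, -369.0], [448.0, -375.0], [451.0, -340.0], [364.0, -334.0]]
scene B 990 [ 610. -238.] [ 90. 130.] 87.8 [[543.0, -280.0], [673.0, -285.0], [676.0, -195.0], [547.0, -190.0]]
scene turq 253 [[459.0, -133.0], [486.0, -147.0], [528.0, -66.0], [501.0, -52.0]]
scene yel 501 [[359.0, -366.0], [447.0, -374.0], [450.0, -341.0], [362.0, -333.0]]
wrist B 16110 [ 606. -237.] [ 89. 117.] 87.5 [[546.0, -278.0], [663.0, -283.0], [667.0, -195.0], [549.0, -190.0]]
wrist turq 1179 [[500.0, -80.0], [519.0, -90.0], [530.0, -66.0], [511.0, -57.0]]
wrist yel 360 [[435.0, -339.0], [450.0, -355.0], [458.0, -347.0], [443.0, -332.0]]
[ 0.51136857 -0.2035708   0.20304424] [[ 0.996 -0.09   0.001]
 [-0.09  -0.996 -0.   ]
 [ 0.001  0.    -1.   ]]
```

play_rows([
  [0.3,1,2.1,0,0,0,0],
  [0.3,1,2.2,0,0,0,0],
  [0.3,0,0,0,0,0,0],
  [0.3,0,0,4,0,0,0],
  [0.3,0,0,4,0,0,0],
  [0.3,0,0,3.9,0,0,0],
  [0.3,0,0,0,0,0,0],
])

```text
clock: 14.55
eef_pos: [0.5239, -0.2473, 0.0793]
eef_rot: [[0.996, -0.091, -0.009], [-0.091, -0.996, 0.002], [-0.009, -0.001, -1.0]]
wrist_force: [-0.7, 0.0, -0.4]
finger_gap: 0.0308
```

play_rows([
  [0.3,0.5,0,0,0,0,0],
  [0.3,0.5,0,0,0,0,0],
  [0.3,0.5,0,0,0,0,0],
  [0.3,0.5,0,0,0,0,0],
  [0.3,0.5,0,0,0,0,0],
  [0.3,0.2,0,0,0,0,0],
  [0.3,0,0,0,0,0,0],
])

```text
clock: 15.25
eef_pos: [0.5548, -0.2506, 0.0844]
eef_rot: [[0.996, -0.087, 0.001], [-0.087, -0.996, -0.0], [0.001, 0.0, -1.0]]
wrist_force: [-0.6, 0.5, -0.4]
finger_gap: 0.0309
```

```bash
python3 - <<'E'
from meas import *
for n in('side','scene','wrist'):
    c=cap(n)
    try: run(c['image'],pts(c),n)
    except Exception as e: print(n,e)
E
```

```text
side B 460 [ 663. -245.] [93. 65.] 83.3 [[625.0, -287.0], [690.0, -295.0], [701.0, -203.0], [636.0, -195.0]]
side turq 285 [[461.0, -134.0], [488.0, -148.0], [530.0, -68.0], [503.0, -54.0]]
side yel 588 [[361.0, -367.0], [448.0, -376.0], [451.0, -342.0], [364.0, -333.0]]
scene B 375 [ 665. -245.] [91. 59.] 86.4 [[632.0, -289.0], [691.0, -292.0], [697.0, -202.0], [638.0, -198.0]]
scene turq 254 [[457.0, -136.0], [484.0, -150.0], [527.0, -68.0], [500.0, -54.0]]
scene yel 500 [[360.0, -367.0], [447.0, -374.0], [450.0, -340.0], [363.0, -334.0]]
wrist B 42452 [ 621. -240.] [ 89. 106.] 85.1 [[564.0, -279.0], [670.0, -288.0], [678.0, -200.0], [572.0, -191.0]]
```

play_rows([
  [0.3,0.2,0,0,0,0,0],
  [0.3,0,0,0,0,0,0],
  [0.3,-1,0,0,0,0,0],
  [0.3,0,0,-4,0,0,0],
  [0.3,0,0,-4,0,0,0],
  [0.3,0,0,-4,0,0,0],
  [0.3,0,0,-4,0,0,0],
  [0.3,-4,0,-3,0,0,0],
  [0.3,-4,0,0,0,0,0],
  [0.3,-3,0,0,0,0,0],
])

```text
clock: 16.4
eef_pos: [0.4347, -0.2399, 0.2751]
eef_rot: [[0.996, -0.087, 0.003], [-0.087, -0.996, 0.0], [0.003, -0.0, -1.0]]
wrist_force: [0.4, -0.1, -0.4]
finger_gap: 0.0305
```

play_rows([
  [0.3,0,-4,0,0,0,0],
  [0.3,0,-4,0,0,0,0],
  [0.3,0,-4,0,0,0,0],
  [0.3,0,-4,0,0,0,0],
  [0.3,0,0,0,0,0,0],
])

```text
clock: 16.9
eef_pos: [0.4507, -0.0776, 0.2745]
eef_rot: [[0.997, -0.083, 0.002], [-0.083, -0.997, 0.001], [0.002, -0.001, -1.0]]
wrist_force: [-0.1, -0.5, 0.5]
finger_gap: 0.0309
```

```bash
python3 - <<'E'
from meas import *
I={}
for n in('side','scene','wrist'):
    c=cap(n); W=pts(c); I[n]=c['image']
    try: run(c['image'],W,n)
    except Exception as e: print(n,e)
    hsv=cv2.cvtColor(c['image'],cv2.COLOR_BGR2HSV).astype(int); H,S,V=hsv[...,0],hsv[...,1],hsv[...,2]
    for k,lo,hi in(('near',-.33,-.16),('all',-.4,.4)):
        m=((H<12)|(H>175))&(S>190)&(V>150)&(abs(W[...,2])<.008)&(W[...,0]<.85)&(W[...,0]>.6)&(W[...,1]>lo)&(W[...,1]<hi)
        w=W[m]
        if len(w)>30:
            l=cv2.fitLine(w[:,:2].astype(np.float32),cv2.DIST_HUBER,0,.001,.001).ravel(); print(k,len(w),'x at y=-.243',l[2]+(-.243-l[3])*l[0]/l[1],'deg',np.degrees(np.arctan(l[0]/l[1])))
a=np.hstack([cv2.resize(I['side'][130:350,180:450],(396,323)),cv2.resize(I['scene'][130:350,180:450],(396,323))])
b=cv2.copyMakeBorder(cv2.resize(I['wrist'],(432,270)),0,0,0,792-432,cv2.BORDER_CONSTANT)
cv2.imwrite('pics/v3.png',np.vstack([a,b]))
E
```

```text
side B 1109 [ 633. -243.] [ 92. 130.] 85.5 [[564.0, -283.0], [694.0, -294.0], [701.0, -202.0], [571.0, -192.0]]
side turq 278 [[462.0, -133.0], [489.0, -147.0], [531.0, -67.0], [503.0, -53.0]]
side yel 589 [[362.0, -370.0], [449.0, -375.0], [451.0, -339.0], [364.0, -334.0]]
near 187 x at y=-.243 0.7010733 deg 5.677619
all 1127 x at y=-.243 0.6977018 deg 4.7591085
scene B 971 [ 631. -242.] [ 90. 131.] 85.1 [[562.0, -281.0], [693.0, -293.0], [700.0, -203.0], [570.0, -192.0]]
scene turq 256 [[459.0, -133.0], [486.0, -147.0], [527.0, -68.0], [500.0, -54.0]]
scene yel 493 [[359.0, -367.0], [446.0, -374.0], [449.0, -341.0], [362.0, -334.0]]
near 195 x at y=-.243 0.69649345 deg 4.8571014
all 1160 x at y=-.243 0.6952668 deg 5.1665435
wrist B 4577 [ 593. -237.] [89. 48.] 85.5 [[565.0, -280.0], [613.0, -284.0], [620.0, -195.0], [572.0, -191.0]]
wrist turq 4446 [[461.0, -130.0], [489.0, -144.0], [529.0, -66.0], [502.0, -52.0]]
wrist yel 688 [[406.0, -338.0], [450.0, -353.0], [454.0, -340.0], [411.0, -326.0]]
```

View pics/v3.png

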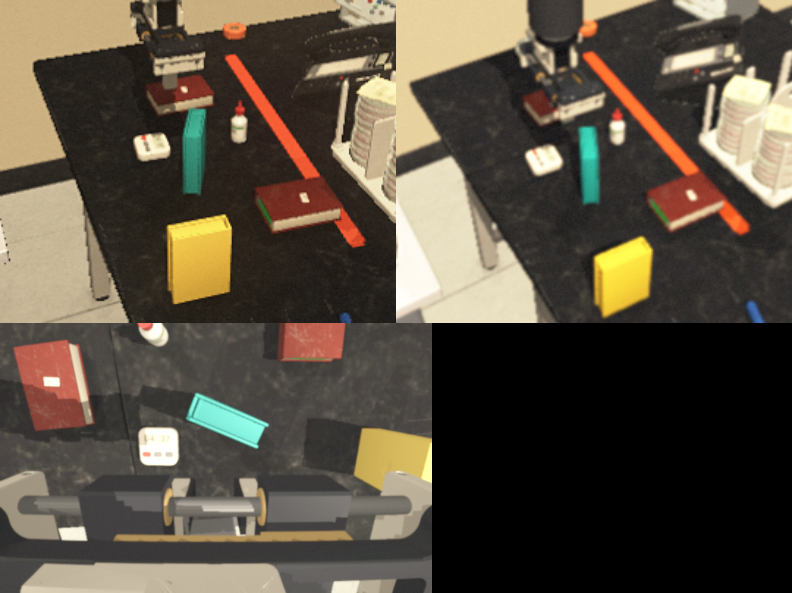

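The far end of the stamped file lies mid-tape and square to it. The plain file is flat, and the arm is clear of everything.

```bash
python3 -c "
from h import *
print(order.hand_in())"
```

```text
the job is handed in; nothing more can be done
None
```

I tipped both slide files onto their backs with the fingertips, and the stamped one now lies square on the dispatch line. I handed the job in at about 17 s of the 56 s allowed; no verdict was reported.

**Stamped file:** It was the right-hand one; its green stamp showed once it was down. Turquoise and yellow left no room for a wide push. I first pushed with the shut gripper left of centre, then squared the file up with two spread fingers.

**Last checks:**
- **Position:** the far end is at x ≈ 0.697 m, against a tape centre of about 0.697 m (camera estimates ran from 0.695 to 0.701 m).
- **Squareness:** the file's yaw is about -4.7°, against -4.8 to -5.2° for the tape from the full-length fits. One short fit in the side view gave -5.7°.
- **Other things:** the plain file lies flat where it fell. The dropper bottle, timer, dish and the other boxes look undisturbed. The gripper was well clear of everything.

I did not look directly at the plain file's underside. I identified the stamped file only by seeing the green stamp on the other one.

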